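# Hang the sieve set, nested, on its hook

## Task

Hang the three hand sieves from the drying rack on the hook arm by their loop handles, one after the other, largest first, each with its open side facing the hook's tip: the large one pushed back against the stop collar, then the medium and the small one each slid back along the arm until its crown bears on the one before, so that the pans stand nested. The arm's clamped height is not known beforehand, so set each handle down by feel and push gently (no more than 15 N on the stand or between sieves); let no sieve drop and leave everything else where it is.

Things in the scene. Friction and masses are not known exactly. Their poses are not given: they have to be found in the camera images.
- sieve_large: large hand sieve, blue grip, on edge in the rack: steel pan 90 mm square, 24 mm deep in x (-12 to +12), walls 2.5 mm, mesh floor at +x, open at -x; 180 g +-25%. Origin: middle of the pan's bottom edge; y width, z up. Loop handle on top: two 5 mm rods at y = +-15 mm, joined at the top by a crown; the loop inside is 25 mm wide, 85 mm high
- sieve_large_seat (a point): apex of the upside-down V (25 deg slopes) under the large sieve's crown, 175 mm above the body origin, mid crown (crown 12 mm long in x); when hung it lies 0.5 mm above the arm's top. Axes as the body. The upright grip, 8 (x) x 12 mm (y), ends 44 mm above this point; take it across y from above, fingertips no lower than 4 mm above this point
- sieve_large_face (a point): centre of the open side of the large sieve's pan, 12 mm towards -x from its middle plane
- sieve_medium: medium hand sieve, yellow grip, on edge in the rack: steel pan 70 mm square, 24 mm deep in x (-12 to +12), walls 2.5 mm, mesh floor at +x, open at -x; 140 g +-25%. Origin: middle of the pan's bottom edge; y width, z up. Loop handle on top: two 5 mm rods at y = +-15 mm, joined at the top by a crown; the loop inside is 25 mm wide, 95 mm high
- sieve_medium_seat (a point): apex of the upside-down V (25 deg slopes) under the medium sieve's crown, 165 mm above the body origin, mid crown (crown 12 mm long in x); when hung it lies 0.5 mm above the arm's top. Axes as the body. The upright grip, 8 (x) x 14 mm (y), ends 44 mm above this point; take it across y from above, fingertips no lower than 4 mm above this point
- sieve_medium_face (a point): centre of the open side of the medium sieve's pan, 12 mm towards -x from its middle plane
- sieve_small: small hand sieve, red grip, on edge in the rack: steel pan 50 mm square, 24 mm deep in x (-12 to +12), walls 2.5 mm, mesh floor at +x, open at -x; 110 g +-25%. Origin: middle of the pan's bottom edge; y width, z up. Loop handle on top: two 5 mm rods at y = +-15 mm, joined at the top by a crown; the loop inside is 25 mm wide, 105 mm high
- sieve_small_seat (a point): apex of the upside-down V (25 deg slopes) under the small sieve's crown, 155 mm above the body origin, mid crown (crown 12 mm long in x); when hung it lies 0.5 mm above the arm's top. Axes as the body. The upright grip, 8 (x) x 16 mm (y), ends 44 mm above this point; take it across y from above, fingertips no lower than 4 mm above this point
- sieve_small_face (a point): centre of the open side of the small sieve's pan, 12 mm towards -x from its middle plane
- rack: white drying rack, fixed, 152 (x) x 110 (y) mm; floor 8 mm high; three slots across it at x = -46, 0 and +46 mm, each 26.5 mm wide between posts that end 40 mm above the worktop. Which sieve stands in which slot varies; open sides face the rack's -x. Origin: centre of its underside
- stand: hook stand, fixed, origin on the worktop under its 16 mm post (top 252 mm); base 12 mm high, x -135 to 45, y +-60 mm. A round hook arm, 10 mm thick, runs level along the stand's -x at y = 0 to x = -114 mm; its turned-up tip ends at x = -126 mm, 11 mm above the arm's top. The arm's clamped height differs each time and is NOT measured: top 200 to 240 mm; it yields 0.4 mm per N
- stand_stop (a point): point of the stand below the front face of the arm's 24 mm black rubber stop collar (yields 0.4 mm per N; stand x = -30 mm), 100 mm above the worktop. The first crown is home with its seat at stand x = -36 mm, touching the collar; further crowns touch the one before at -48 and -60 mm; the smaller pan is then half inside the larger, 7.5 mm free all round, and clears it when 12 mm further out
- dish_a: clear round dish with lid, 65 mm across, 17 mm high, a bystander; origin at the centre of its underside
- dish_c: clear round dish, 55 mm across, 12 mm high, a bystander; origin at the centre of its underside
- tally_counter: grey hand tally counter, 42x60x18 mm, a bystander; origin at the centre of its underside
- usb_stick: blue memory stick, 18x53x8 mm, a bystander; origin at the centre of its underside
- four_well: clear four-well dish, 66x66x14 mm, a bystander; origin at the centre of its underside
Not all that is in view belongs to the job. What is shaped like the sieve_small but blue or purple is not meant.

How it is judged (in metres and radians):
On the way, in this order (a step that is already met when the one before it is completed fails the run):
1. the large sieve alone hangs on the arm, home against the collar, let go (x of sieve_large_seat in the frame of stand between -0.0395 and -0.033 m and y of sieve_large_seat in the frame of stand between -0.006 and 0.006 m and height (world z) of sieve_large_seat above 0.194 m and angle between sieve_large's own z axis and vertical below 0.15 rad and contact force between sieve_large and stand above 0.2 N and x of sieve_large_face in the frame of stand below -0.039 m and contact force between sieve_large and the fingers below 0.05 N and linear speed of sieve_large below 0.03 m/s and z of each of sieve_medium_seat, sieve_small_seat in the frame of stand below 0.19 m), for 0.2 s.
2. the medium sieve hangs nested in the large one, let go, the small one not yet hung (x of sieve_medium_seat in the frame of stand between -0.0515 and -0.045 m and y of sieve_medium_seat in the frame of stand between -0.006 and 0.006 m and height (world z) of sieve_medium_seat above 0.194 m and angle between sieve_medium's own z axis and vertical below 0.15 rad and contact force between sieve_medium and stand above 0.2 N and x of sieve_medium_face in the frame of stand below -0.051 m and contact force between sieve_medium and the fingers below 0.05 N and linear speed of sieve_medium below 0.03 m/s and z of sieve_small_seat in the frame of stand below 0.19 m), for 0.2 s.
At the end, for the whole second after the job is handed in: All three sieves hang at rest on the hook arm, let go, open sides towards the tip, within 0.15 rad of upright, their seats within 6 mm of the arm sideways and, along the arm, within 3.5 mm of the homes 36 mm (large), 48 mm (medium) and 60 mm (small) in front of the post (x of sieve_large_seat in the frame of stand between -0.0395 and -0.033 m and y of sieve_large_seat in the frame of stand between -0.006 and 0.006 m and height (world z) of each of sieve_large_seat, sieve_medium_seat, sieve_small_seat above 0.194 m and angle between each of sieve_large, sieve_medium, sieve_small's own z axis and vertical below 0.15 rad and contact force between each of sieve_large, sieve_medium, sieve_small and stand above 0.2 N and x of sieve_large_face in the frame of stand below -0.039 m and contact force between each of sieve_large, sieve_medium, sieve_small and the fingers below 0.05 N and linear speed of each of sieve_large, sieve_medium, sieve_small below 0.03 m/s and x of sieve_medium_seat in the frame of stand between -0.0515 and -0.045 m and y of sieve_medium_seat in the frame of stand between -0.006 and 0.006 m and x of sieve_medium_face in the frame of stand below -0.051 m and x of sieve_small_seat in the frame of stand between -0.0635 and -0.057 m and y of sieve_small_seat in the frame of stand between -0.006 and 0.006 m and x of sieve_small_face in the frame of stand below -0.063 m); the robot touches nothing.
It fails at once if the hook stand is loaded with more than 15 N (contact force between stand and anything else above 15 N).
It fails at once if a sieve falls freely (faster than 0.25 m/s with no finger on it) ((linear speed of sieve_large above 0.25 m/s and contact force between sieve_large and the fingers below 0.05 N) or (linear speed of sieve_medium above 0.25 m/s and contact force between sieve_medium and the fingers below 0.05 N) or (linear speed of sieve_small above 0.25 m/s and contact force between sieve_small and the fingers below 0.05 N)).
It fails at once if two sieves are pressed together with more than 15 N (contact force between sieve_large and sieve_medium above 15 N or contact force between any of sieve_large, sieve_medium and sieve_small above 15 N).
It fails at once if a bystander is moved more than 20 mm (distance of any of dish_a, dish_c, tally_counter, usb_stick, four_well from where it was at the start of the episode above 0.02 m).
It also fails if it takes over 72 s, if anything falls off the work surface, if the arm or the gripper's body presses on something with over 40 N, if the wrist force passes 120 N, or if a joint passes its speed limit or range.

## Robot

A 6-joint arm with a two-finger parallel gripper is mounted at the origin on a cart in front of the work surface, level with it; the furniture and walls round the work are solid. World frame = base frame: x ahead of the robot, y to its left, z up, the work surface at z = 0. Lengths are in mm, angles in rad, forces in N, time in s.
With the tool pointing down it reaches from about 350 to 775 mm from the base axis. Payload 7.3 kg.
Tool frame: the origin (TCP) lies at the very end of the fingers, on their centre line; the grasp point (between the pads) lies 19 mm behind it (bot.grip_point_offset is the distance from the TCP to the grasp point, in mm); z points along the fingers, y is the line along which they close (so a half turn about z gives the same grasp; the last joint's range is limited). The gripper opens to 92 mm and grips with 3 to 60 N. Pads are 19 mm wide; open, the fingers measure 130 mm over their backs; the gripper's body (75 mm by 190 mm) begins 47 mm behind the grasp point.
Start: joints at [1.025, 0.342, 1.524, -0, 1.275, -0.146], TCP at [204.336, 483.624, 226.741] pointing down, gripper open.
Joint ranges: [-2.53, 2.53], [-0.77, 2.02], [0.04, 2.7], [-1, 4.14], [0.28, 2.66], [-3.11, 3.11]. Speed limits (rad/s): [2.57, 2.57, 3.14, 3.14, 3.14, 3.14].

## Interface

Orientations are given as [roll, pitch, yaw] about the fixed x, y, z axes, in that order (R = Rz(yaw) Ry(pitch) Rx(roll)).
In Python, from plant import bot gives the robot as it stands. The module is installed in compiled form; this text tells all that it offers.
- The arm moves only by the shell command python3 -m jog 'ROWS' [OPENING]. ROWS is JSON, a list of rows, each a list of 6 numbers: the shift along the tool's x, y, z in mm, then the turn, a rotation vector about the tool's x, y, z in rad. In form: [[dx, dy, dz, rx, ry, rz], ...]. A call has 1 to 12 rows; each row shifts and turns the commanded pose from where the row before left it, along the tool's axes as they then stand; what a row does not reach is not made up. A row lasts 1/10 s, in which the tool goes at most 50 mm and 8.59 degrees, less where a joint would pass 70% of its speed; a pose out of reach is approached as far as the arm can. A call with a gripper value outside its range is refused whole. OPENING is the opening in per cent of the stroke, from 0 (shut) to 100 (fully open), set as the call begins (- or left out, the last holds). The fingers move at their own pace and stop on an object; the grip force is fixed at half the most. Time passes only in rows, so rows that do not move let the fingers close. It gives the time, the measured TCP pose, the force, the opening and the grip force at its end, in the units of the state.
- bot.get_obs(): the state, without advancing time (a new reading comes with each control period).
- bot.capture(name): name is "scene" or "side" or "wrist"; returns the picture (480x640x3 uint8, red, green, blue); there is no depth.
- bot.camera_model(name): a dict with "fx", "fy", "cx", "cy" (pixels), "position" and "orientation" of the camera in the world; the wrist camera has in their place "T_tool_cam" (4x4, takes a point from camera to tool coordinates, whose origin is the TCP and whose axes are the flange's). Camera axes: x right, y down, z forward; pixel columns grow to the right and rows downward; lengths in mm; the calibration is good to about 2 mm. The wrist camera is an equidistant fisheye: a pixel r from the principal point sees the ray r / f radians off the axis. A picture is of the moment at which its call begins: read the wrist's pose just before it. camera_model takes no time and is no camera call.
- bot.close_job(): hands the job in; it is judged then, once.
Trained networks look in the newest picture that a camera, given by its name, has taken for a name from the list of things; names that differ only in an ending like _2 or _b are one class to them, and where a whole thing is asked for, a point or a joint stands for the part that bears it (a point fixed in the world has none). Each returns a list of dicts, best first, with "p" (0 to 1); they miss things now and then, are a little off and sometimes report something else, mostly with a low value. They report only what shows in the picture. A call takes as long as a camera call. They do not tell look-alikes from the thing itself.
- bot.outline_of(target, camera): "mask" (480x640 bool, what is visible of it) and "pixel" ([column, row] in pixels, amid what is visible of it).
The state is a dict: "time": time; "joint_positions": joint angles; "dq": joint speeds; "tau": joint torques, N m; "tool_pos": TCP position; "tcp_rot": TCP orientation; "contact_force": force on the tool from outside, world axes, zero at the start; "moment": the same for the moment, N m; "grip_width": finger opening in mm; "finger_force": force on a finger pad.
Only numpy, scipy, OpenCV 4.12 (cv2) and the standard library are available. Lean on these libraries where they do the work, as an engineer would, in place of code of your own. Each camera call takes 0.05 s, during which the arm holds its last target. There are 200 camera calls.

## Working session

There is one attempt and no reset: what is moved stays moved. The work goes in short steps, Python scripts to look and compute and a shell command to move; the robot and the scene stay as the last step left them, time stands still between calls to the robot, and variables do not carry over. Pictures are saved under pics/ and viewed, at most 10 in all, crops included, and the job is handed in when it is done.

```bash
mkdir -p pics; python3 - <<'E'
from plant import bot
import cv2
o=bot.get_obs();print({k:o[k] for k in('time','tool_pos','tcp_rot','contact_force','grip_width')})
a=bot.capture("scene");b=bot.capture("side")
cv2.imwrite("pics/a.png",a[:,:,::-1]);cv2.imwrite("pics/b.png",b[:,:,::-1])
for c in("scene","side","wrist"):print(c,bot.camera_model(c))
for c in("scene","side"):
  for t in("sieve_large","sieve_medium","sieve_small","rack","stand"):
    print(c,t,[(round(d['p'],2),[int(x) for x in d['pixel']]) for d in bot.outline_of(t,c)])
E
```

```text
{'time': 0.0, 'tool_pos': array([204.11872188, 483.25847715, 226.05207342]), 'tcp_rot': array([-3.14008790e+00, -2.02641173e-04,  2.74183339e+00]), 'contact_force': array([-0.99495113, -0.70753608, -0.5610796 ]), 'grip_width': 91.70901559788483}
scene {'fx': 451.11596232900365, 'fy': 451.11596232900365, 'cx': 317.5439284906641, 'cy': 239.43469761939957, 'position': array([  72.38099208, -307.04979863,  687.57211014]), 'orientation': array([-2.28672617, -0.01945665, -0.91995778])}
side {'fx': 483.4688433028403, 'fy': 483.4688433028403, 'cx': 323.24794696013026, 'cy': 236.931145615002, 'position': array([ 974.99736456, -242.88630051,  913.62302837]), 'orientation': array([-2.59082631, -0.0093903 ,  0.92147484])}
wrist {'fx': 371.64829954431775, 'fy': 371.64829954431775, 'cx': 315.15356509429876, 'cy': 242.0232364064653, 'T_tool_cam': array([[ 2.96372177e-04, -9.61417162e-01, -2.75094443e-01,
         7.50296324e+01],
       [ 9.99999691e-01,  4.85375633e-04, -6.18974259e-04,
        -6.77237404e-01],
       [ 7.28616615e-04, -2.75094175e-01,  9.61417009e-01,
        -1.58188770e+02],
       [ 0.00000000e+00,  0.00000000e+00,  0.00000000e+00,
         1.00000000e+00]])}
scene sieve_large [(0.7, [246, 258])]
scene sieve_medium [(0.56, [226, 272])]
scene sieve_small [(0.91, [264, 222]), (0.8, [266, 257]), (0.69, [329, 258]), (0.3, [364, 318])]
scene rack [(0.78, [248, 296]), (0.38, [386, 415])]
scene stand [(0.58, [368, 315])]
side sieve_large [(0.64, [338, 189]), (0.25, [422, 281])]
side sieve_medium [(0.57, [329, 173])]
side sieve_small [(0.95, [354, 209]), (0.9, [409, 223]), (0.78, [336, 262]), (0.49, [349, 223])]
side rack [(0.63, [338, 221])]
side stand [(0.77, [268, 285]), (0.41, [337, 189])]
```

View pics/a.png

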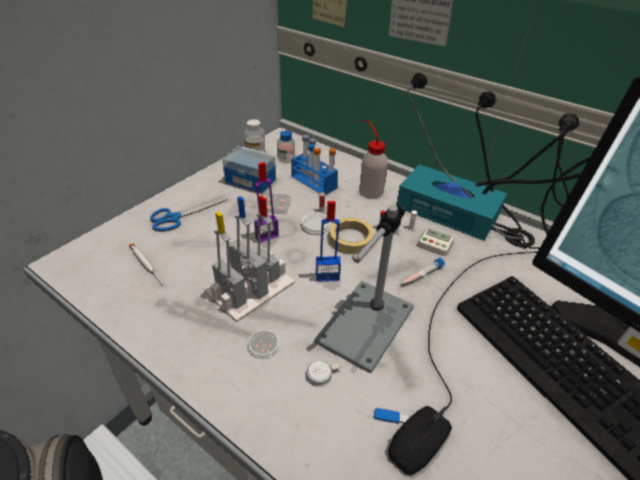

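View pics/b.png

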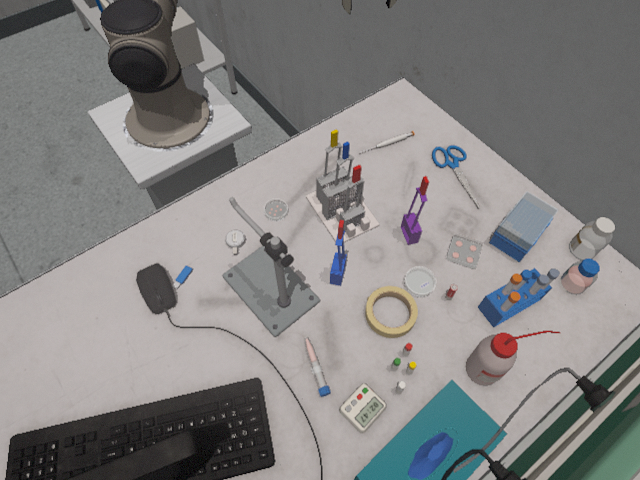

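The scene view shows the rack with the yellow grip (220,222), blue grip (241,207) and red grip (264,205). The stand's post is near (380,300) with the arm tip near (357,258). The blue-panned and purple-panned red-grip sieves are decoys. Next I'll zoom in on the stand and triangulate the grips.

```bash
cat > h.py <<'E'
import numpy as np,cv2
from scipy.spatial.transform import Rotation as R
from plant import bot
def cam(c):
    m=bot.camera_model(c);return m,R.from_euler('xyz',m['orientation']).as_matrix(),np.array(m['position'])
def proj(c,P):
    m,r,p=cam(c);q=(np.atleast_2d(P)-p)@r
    return np.c_[m['fx']*q[:,0]/q[:,2]+m['cx'],m['fy']*q[:,1]/q[:,2]+m['cy']]
def ray(c,uv):
    m,r,p=cam(c);return p,r@np.array([(uv[0]-m['cx'])/m['fx'],(uv[1]-m['cy'])/m['fy'],1.])
def plane(c,uv,z):
    p,d=ray(c,uv);return p+d*(z-p[2])/d[2]
def tri(uv1,uv2,c1='scene',c2='side'):
    p,d=ray(c1,uv1);q,e=ray(c2,uv2);d=d/np.linalg.norm(d);e=e/np.linalg.norm(e)
    s=np.linalg.lstsq(np.c_[d,-e],q-p,rcond=None)[0];a=p+s[0]*d;b=q+s[1]*e
    return (a+b)/2,np.linalg.norm(a-b)
E
python3 - <<'E'
from h import *
a=cv2.imread("pics/a.png");b=cv2.imread("pics/b.png")
def seg(im,box,col):
    x0,y0,x1,y1=box;h=cv2.cvtColor(im[y0:y1,x0:x1],cv2.COLOR_BGR2HSV);H,S,V=[h[...,i].astype(int) for i in range(3)]
    m=(S>120)&(V>60)&({'y':(H>20)&(H<35),'b':(H>105)&(H<125),'r':(H<8)|(H>172)}[col])
    n,l,s,ce=cv2.connectedComponentsWithStats(m.astype(np.uint8));k=1+np.argmax(s[1:,4]);ys,xs=np.where(l==k)
    return ce[k]+[x0,y0],s[k]
for nm,col,bs,bd in(('med','y',(205,200,232,245),(322,120,345,152)),('lar','b',(232,190,250,225),(338,135,354,165)),('sml','r',(256,190,275,222),(348,160,366,185))):
    u,s=seg(a,bs,col);v,t=seg(b,bd,col);print(nm,u,s,v,t,tri(u,v))
A=cv2.resize(a[200:380,300:430],None,fx=3,fy=3,interpolation=cv2.INTER_CUBIC);B=cv2.resize(b[180:340,210:340],None,fx=3,fy=3,interpolation=cv2.INTER_CUBIC)
C=np.zeros((540,790,3),np.uint8);C[:,:390]=A;C[:480,400:]=B;cv2.imwrite("pics/c.png",C)
E
```

```text
med [219.85245902 222.1147541 ] [ 11  11   9  23 122] [333.66666667 137.80808081] [ 9 10  7 17 99] (array([457.17751005, 184.78276704, 198.12950035]), np.float64(0.43486094880290804))
lar [241.13684211 206.72631579] [ 6  7  7 21 95] [345.26744186 149.84883721] [ 5  7  6 17 86] (array([502.47644115, 177.45611818, 208.14883721]), np.float64(0.1619800388884199))
sml [262.59398496 205.55639098] [  3   5   8  22 133] [356.09565217 173.33043478] [  4   5   9  18 115] (array([547.6935196 , 169.415332  , 187.92042343]), np.float64(0.7353606941159947))
```

View pics/c.png

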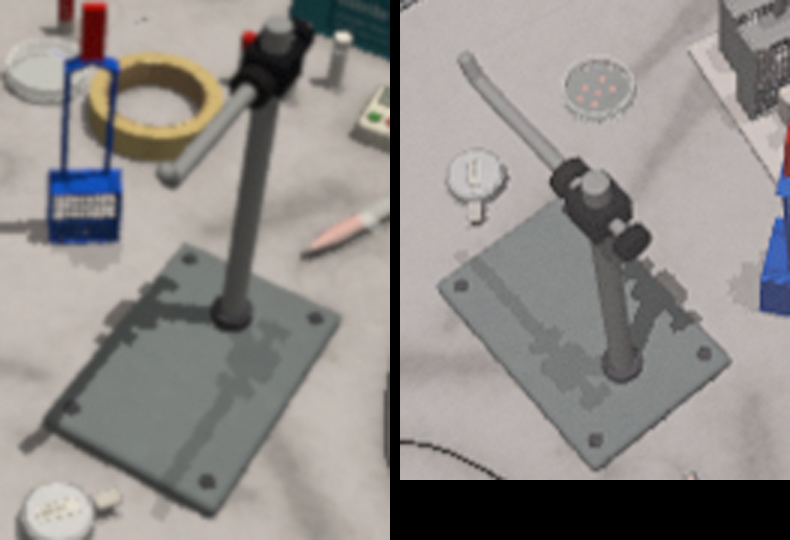

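Zoomed view: the base corners, post top (scene 393,207; side 276,241) and arm tip (scene 357,257; side 232,200) are clear. The stop collar sits just in front of the clamp.

```bash
python3 - <<'E'
from h import *
f=lambda p:(p[0]/3+300,p[1]/3+200); g=lambda p:((p[0]-400)/3+210,p[1]/3+180)
print("scene base",[np.round(plane('scene',f(p),12)[:2],1) for p in((185,243),(342,318),(212,510),(48,418))])
print("side base",[np.round(plane('side',g(p),12)[:2],1) for p in((438,288),(597,467),(731,360),(560,200))])
print("posttop",plane('scene',f((281,27)),252),plane('side',g((597,182)),252),tri(f((281,27)),g((597,182))))
print("postbase",plane('scene',f((231,312)),14),plane('side',g((622,362)),14))
print("tip",tri(f((170,168)),g((466,58))))
print("collar",tri(f((247,83)),g((570,180))))
# full ls fit: stand pose (x,y,yaw)
E
```

```text
scene base [array([651. ,   2.3]), array([ 658.1, -115.5]), array([ 483.5, -125.2]), array([476.3, -12.4])]
side base [array([ 489.4, -126.4]), array([ 662.9, -111.4]), array([654.9,   3.3]), array([481.1, -19.7])]
posttop [611.27592239 -60.80818331 252.        ] [615.07463389 -57.24699186 252.        ] (array([614.34709903, -58.03935722, 249.82095243]), np.float64(2.7418851627629786))
postbase [615.73585039 -56.2888664   14.        ] [612.72641338 -56.73734882  14.        ]
tip (array([494.65606269, -67.47148546, 238.75666667]), np.float64(1.4556469118516515))
collar (array([589.39597867, -58.59849068, 224.62001218]), np.float64(4.325603239230083))
```

```bash
cat >> h.py <<'E'
def go(P,yaw):
    o=bot.get_obs();M=R.from_euler('xyz',o['tcp_rot']);T=R.from_euler('xyz',[np.pi,0,yaw])
    print('t',o['time'],'pos',np.round(o['tool_pos'],1),'shift(tool)',np.round(M.inv().apply(np.array(P)-o['tool_pos']),1),'rot',np.round((M.inv()*T).as_rotvec(),3),'F',np.round(o['contact_force'],2))
SO=np.array([613.5,-57.5]);SY=.075
def st(x,y=0): return SO+R.from_euler('z',SY).as_matrix()[:2,:2]@[x,y]
def instand(P): return R.from_euler('z',-SY).as_matrix()[:2,:2]@(np.array(P)[:2]-SO)
E
python3 - <<'E'
from h import *
go([502.5,177.5,275],2.974)
print('decoys',plane('scene',(327,278),0),plane('scene',(266,238),0))
E
```

```text
t 0.6 pos [204.4 483.6 226.8] shift(tool) [-393.8 -165.9  -48.2] rot [ 0.     0.    -0.232] F [-0.38  0.19 -0.58]
decoys [622.99668922  70.2861766    0.        ] [638.77977388 258.01533052   0.        ]
```

```bash
python3 -m jog '[[0,0,-24,0,0,0],[0,0,-24,0,0,0],[-39.4,-16.6,0,0,0,0],[-39.4,-16.6,0,0,0,0],[-39.4,-16.6,0,0,0,0],[-39.4,-16.6,0,0,0,0],[-39.4,-16.6,0,0,0,0],[-39.4,-16.6,0,0,0,0],[-39.4,-16.6,0,0,0,0],[-39.4,-16.6,0,0,0,0],[-39.4,-16.6,0,0,0,0],[-39.4,-16.6,0,0,0,0]]' 45 && python3 -m jog '[[0,0,0,0,0,-0.116],[0,0,0,0,0,-0.116],[0,0,0,0,0,0],[0,0,0,0,0,0]]' && python3 - <<'E'
from h import *
go([502.5,177.5,275],2.974);print(bot.get_obs()['grip_width'])
w=bot.capture("wrist");cv2.imwrite("pics/w1.png",w[:,:,::-1])
E
```

```text
time: 1.8
tool_pos: [503.7, 175.9, 274.9]
tcp_rot: [3.141, 0.0, 2.742]
contact_force: [0.1, 0.5, 0.3]
grip_width: 41.2
finger_force: 0.0
time: 2.2
tool_pos: [502.6, 177.4, 274.7]
tcp_rot: [3.142, -0.0, 2.971]
contact_force: [-0.4, -0.8, -0.9]
grip_width: 41.4
finger_force: 0.0
t 2.2 pos [502.6 177.4 274.7] shift(tool) [ 0.1  0.1 -0.3] rot [ 0.    -0.    -0.003] F [-0.43 -0.82 -0.87]
41.406936159301694
```

View pics/w1.png

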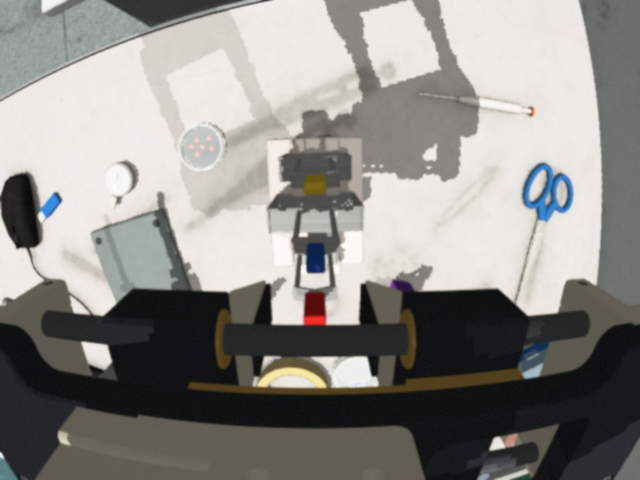

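Wrist view: the yellow (315,185), blue (316,258) and red (316,308) grips line up on column 316, so yaw is right. I'll check which way the pans open with crops of the two fixed views.

```bash
python3 - <<'E'
from h import *
a=cv2.imread("pics/a.png");b=cv2.imread("pics/b.png")
A=cv2.resize(a[205:320,195:300],None,fx=3.7,fy=4,interpolation=cv2.INTER_CUBIC);B=cv2.resize(b[125:240,300:400],None,fx=3.9,fy=4,interpolation=cv2.INTER_CUBIC)
cv2.imwrite("pics/d.png",np.hstack([A,B]))
m=bot.camera_model('wrist');T=m['T_tool_cam'];o=bot.get_obs();M=R.from_euler('xyz',o['tcp_rot'])
for P in([502.5,177.5,227],[457.2,184.8,217],[547.7,169.4,207]):
    p=T[:3,:3].T@(M.inv().apply(np.array(P)-o['tool_pos'])-T[:3,3]);th=np.arctan2(np.hypot(p[0],p[1]),p[2]);print(m['fx']*th*p[:2]/np.hypot(p[0],p[1])+[m['cx'],m['cy']])
w=cv2.imread('pics/w1.png');h=cv2.cvtColor(w,cv2.COLOR_BGR2HSV)
s=h[235:285,295:340];k=(s[...,0]>105)&(s[...,0]<125)&(s[...,1]>120);ys,xs=np.where(k);print('blue',xs.mean()+295,ys.min()+235,ys.max()+235,xs.min()+295,xs.max()+295)
E
```

```text
[316.07885032 268.51699763]
[315.29701958 188.56361333]
[315.45702382 321.28182625]
blue 315.06237006237006 243 271 307 323
```

View pics/d.png

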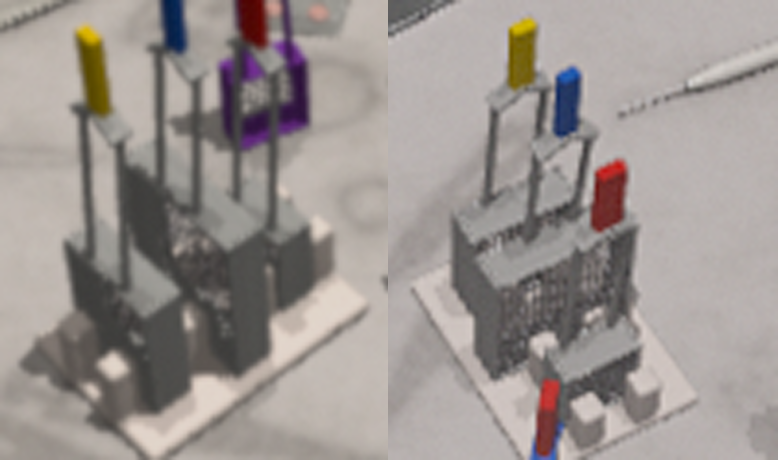

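The pans show a recessed mesh from the -x side and a flush mesh from +x, so they open towards -x, as expected. Descending on the large one.

```bash
python3 -m jog '[[4,0,20,0,0,0],[0,0,25,0,0,0],[0,0,20,0,0,0],[0,0,10,0,0,0],[0,0,5,0,0,0],[0,0,0,0,0,0]]' && python3 -m jog '[[0,0,0,0,0,0],[0,0,0,0,0,0],[0,0,0,0,0,0],[0,0,0,0,0,0]]' 0
```

```text
time: 2.85
tool_pos: [498.8, 178.2, 194.8]
tcp_rot: [3.142, -0.0, 2.973]
contact_force: [-0.9, -0.6, 1.1]
grip_width: 41.6
finger_force: 0.0
time: 3.25
tool_pos: [498.9, 178.1, 195.1]
tcp_rot: [3.141, 0.001, 2.974]
contact_force: [0.1, 0.4, 0.2]
grip_width: 13.9
finger_force: 0.0
```

```bash
python3 -m jog '[[0,0,0,0,0,0],[0,0,0,0,0,0],[0,0,-5,0,0,0],[0,0,-15,0,0,0],[0,0,-20,0,0,0],[0,0,-20,0,0,0],[0,0,-15,0,0,0],[0,0,-8,0,0,0],[0,0,0,0,0,0]]' && python3 - <<'E'
from h import *
p=st(-165);print(p,p+[-3,0]);go([*(st(-168)),278],3.217)
E
```

```text
time: 4.15
tool_pos: [499.0, 178.1, 278.5]
tcp_rot: [3.141, 0.001, 2.974]
contact_force: [0.2, -0.3, -2.4]
grip_width: 11.8
finger_force: 30.0
[448.96384501 -69.8634017 ] [445.96384501 -69.8634017 ]
t 4.15 pos [499.  178.1 278.5] shift(tool) [  10.8 -253.5    0.3] rot [ 0.     0.001 -0.243] F [ 0.25 -0.28 -2.37]
```

```bash
python3 -m jog '[[1,-10,0,0,0,0],[1,-25,0,0,0,0],[1,-34,0,0,0,0],[2,-38,0,0,0,0],[2,-38,0,0,0,-0.04],[2,-38,0,0,0,-0.04],[1,-34,0,0,0,-0.04],[1,-23,0,0,0,-0.04],[0,-10,0,0,0,-0.04],[0,0,0,0,0,-0.04],[0,0,0,0,0,0]]' && python3 - <<'E'
from h import *
go([*(st(-168)),278],3.217)
for c in("side","scene"):cv2.imwrite(f"pics/e_{c}.png",bot.capture(c)[:,:,::-1])
a=cv2.imread("pics/e_scene.png");b=cv2.imread("pics/e_side.png")
cv2.imwrite("pics/e.png",np.hstack([cv2.resize(a[120:340,220:440],None,fx=1.8,fy=1.8),cv2.resize(b[130:350,150:370],None,fx=1.8,fy=1.8)]))
E
```

```text
time: 5.25
tool_pos: [453.7, -68.6, 276.7]
tcp_rot: [3.141, -0.002, -3.07]
contact_force: [0.8, 0.2, -2.3]
grip_width: 12.1
finger_force: 30.0
t 5.25 pos [453.7 -68.6 276.7] shift(tool) [ 7.8 -0.9 -1.3] rot [ 0.001 -0.002 -0.004] F [ 0.85  0.2  -2.28]
```

View pics/e.png

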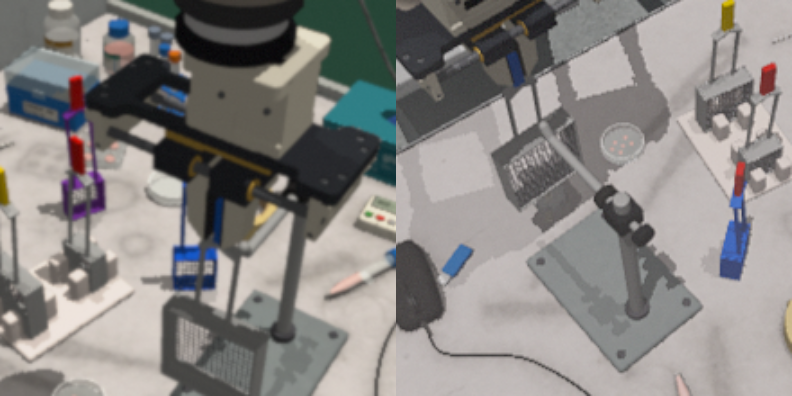

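Scene and side crops: the large sieve is held upright in front of the tip, with its open side towards the robot. The tip is at side pixel (233,202). I'll check the cameras against the tool pose.

```bash
python3 - <<'E'
from h import *
o=bot.get_obs();P=np.array(o['tool_pos']);g=P+[3,0.2,13]
for c in('scene','side'):
    im=cv2.imread(f'pics/e_{c}.png');h=cv2.cvtColor(im,cv2.COLOR_BGR2HSV)
    q=proj(c,g)[0];x,y=q.astype(int);s=h[y-25:y+25,x-15:x+16];k=((s[...,0]>105)&(s[...,0]<125)&(s[...,1]>120)&(s[...,2]>50)).astype(np.uint8)
    ys,xs=np.where(k);print(c,q,xs.mean()+x-15,ys.mean()+y-25,(xs.min()+x-15,xs.max()+x-15,ys.min()+y-25,ys.max()+y-25))
    print('  post top',proj(c,[*SO,252]),'tip',proj(c,[*st(-122),239]), proj(c,[*st(-70),228]))
E
```

```text
scene [343.74183997 242.83865343] 337.9871794871795 249.30769230769232 (np.int64(328), np.int64(343), np.int64(230), np.int64(265))
  post top [[392.57240937 207.56865774]] tip [[354.72126076 256.38633752]] [[370.73941934 242.52069553]]
side [214.88809035 166.76127327] 215.9278350515464 167.28865979381442 (np.int64(212), np.int64(220), np.int64(159), np.int64(177))
  post top [[274.97967321 240.07313305]] tip [[231.25066602 198.27084864]] [[250.29888943 220.82359562]]
```

```bash
python3 -m jog '[[-6,-1,0,0,0,0],[-14,0,0,0,0,0],[-18,0,0,0,0,0],[-18,0,0,0,0,0],[-14,0,0,0,0,0],[-8,0,0,0,0,0],[-4,0,0,0,0,0],[0,0,0,0,0,0],[0,0,6,0,0,0],[0,0,8,0,0,0],[0,0,6,0,0,0],[0,0,3,0,0,0]]' && python3 -m jog '[[0,0,1,0,0,0],[0,0,1,0,0,0],[0,0,1,0,0,0],[0,0,0,0,0,0]]' && python3 -m jog '[[0,0,1,0,0,0],[0,0,1,0,0,0],[0,0,1,0,0,0],[0,0,0,0,0,0]]'
```

```text
time: 6.55
tool_pos: [535.8, -62.9, 253.7]
tcp_rot: [3.141, -0.002, -3.07]
contact_force: [-0.3, -0.9, -2.0]
grip_width: 11.5
finger_force: 30.0
time: 6.95
tool_pos: [536.5, -63.0, 251.8]
tcp_rot: [3.142, 0.0, -3.069]
contact_force: [-0.3, -0.1, -2.6]
grip_width: 11.5
finger_force: 30.0
time: 7.35
tool_pos: [536.4, -62.9, 248.5]
tcp_rot: [3.141, -0.0, -3.069]
contact_force: [-0.3, -0.3, -2.0]
grip_width: 11.6
finger_force: 30.0
```

```bash
python3 -m jog '[[0,0,1,0,0,0],[0,0,1,0,0,0],[0,0,1,0,0,0],[0,0,0,0,0,0]]' | grep -E 'pos|contact' ; python3 -m jog '[[0,0,1,0,0,0],[0,0,1,0,0,0],[0,0,0.5,0,0,0],[0,0,0,0,0,0]]'| grep -E 'pos|contact'
```

```text
tool_pos: [536.4, -63.0, 245.5]
contact_force: [0.1, -0.2, -1.9]
tool_pos: [536.4, -63.0, 243.1]
contact_force: [0.1, 1.2, -2.8]
```

```bash
python3 -m jog '[[0,0,1,0,0,0],[0,0,1,0,0,0],[0,0,0,0,0,0]]' | grep -E 'pos|contact'
```

```text
tool_pos: [536.6, -63.0, 241.4]
contact_force: [-0.7, -0.1, 0.5]
```

```bash
python3 -m jog '[[0,0,-0.7,0,0,0],[-4,0,0,0,0,0],[-6,0,0,0,0,0],[-6,0,0,0,0,0],[-6,0,0,0,0,0],[-4,0,0,0,0,0],[-2,0,0,0,0,0],[0,0,0,0,0,0]]' | grep -E 'pos|contact' ; python3 -m jog '[[-1,0,0,0,0,0],[-1,0,0,0,0,0],[-1,0,0,0,0,0],[0,0,0,0,0,0]]'| grep -E 'pos|contact'
```

```text
tool_pos: [564.9, -61.0, 241.8]
contact_force: [0.7, -0.7, -0.6]
tool_pos: [567.4, -60.7, 241.9]
contact_force: [-0.9, 0.2, -1.3]
```

```bash
for i in 1 2; do python3 -m jog '[[-1,0,0,0,0,0],[-1,0,0,0,0,0],[0,0,0,0,0,0]]' | grep -E 'pos|contact';done
```

```text
tool_pos: [569.5, -60.6, 241.9]
contact_force: [-0.3, -0.6, -0.5]
tool_pos: [571.5, -60.5, 241.9]
contact_force: [-0.1, 0.1, -0.9]
```

```bash
python3 -m jog '[[-0.7,0,0,0,0,0],[-0.7,0,0,0,0,0],[0,0,0,0,0,0],[0,0,0,0,0,0]]' | grep -E 'pos|contact'
```

```text
tool_pos: [572.9, -60.4, 241.9]
contact_force: [-0.8, -1.6, -1.4]
```

```bash
python3 -m jog '[[-0.7,0,0,0,0,0],[-0.7,0,0,0,0,0],[0,0,0,0,0,0],[0,0,0,0,0,0]]' | grep -E 'pos|contact'
```

```text
tool_pos: [574.0, -60.3, 241.8]
contact_force: [-2.2, -1.4, -0.8]
```

```bash
python3 -m jog '[[-0.5,0,0,0,0,0],[-0.5,0,0,0,0,0],[0,0,0,0,0,0],[0,0,0,0,0,0]]' | grep -E 'pos|contact'
```

```text
tool_pos: [574.9, -60.2, 241.8]
contact_force: [-4.0, -1.8, 1.0]
```

```bash
python3 -m jog '[[0.6,0,0.5,0,0,0],[0,0,0,0,0,0]]' | grep -E 'pos|contact'; python3 -m jog '[[0,0,0,0,0,0],[0,0,0,0,0,0],[0,0,0,0,0,0],[0,0,0,0,0,0]]' 32; python3 - <<'E'
from h import *
b=bot.capture("side");cv2.imwrite("pics/f.png",cv2.resize(b[130:350,150:370],None,fx=2.5,fy=2.5)[:,:,::-1])
E
```

```text
tool_pos: [574.7, -60.2, 241.6]
contact_force: [-2.1, -1.1, -0.2]
time: 12.05
tool_pos: [574.8, -60.2, 241.5]
tcp_rot: [3.142, 0.001, -3.069]
contact_force: [-0.1, -0.2, 0.1]
grip_width: 28.8
finger_force: 0.0
```

View pics/f.png

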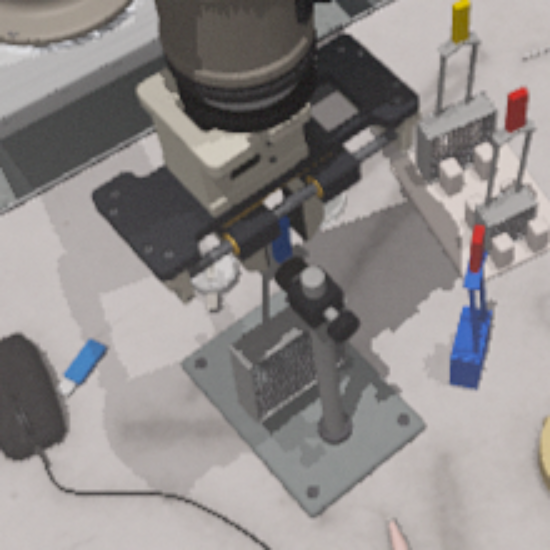

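The large sieve hangs on the arm with its pan upright and the fingers open. Next is the medium one: up first, then across.

```bash
python3 -m jog '[[0,0,-5,0,0,0],[0,0,-15,0,0,0],[0,0,-20,0,0,0],[0,0,-20,0,0,0]]' 45| grep -E 'pos|contact'; python3 - <<'E'
from h import *
go([454.2,185.3,255],2.974)
E
```

```text
tool_pos: [574.5, -60.2, 302.4]
contact_force: [0.6, 0.4, 0.2]
t 12.5 pos [574.5 -60.2 302.4] shift(tool) [102.3 253.6  47.4] rot [0.   0.   0.24] F [0.6  0.37 0.21]
```

```bash
python3 -m jog '[[13,31,0,0,0,0],[13,32,0,0,0,0],[13,32,0,0,0,0],[13,32,0,0,0,0],[13,32,5,0,0,0],[13,32,10,0,0,0],[13,32,10,0,0,0],[11.3,30.6,10,0,0,0],[0,0,10,0,0,0.12],[0,0,0,0,0,0.12],[0,0,0,0,0,0],[0,0,0,0,0,0]]' | grep -E 'pos|contact'; python3 - <<'E'
from h import *
go([454.2,185.3,185],2.974)
m=bot.camera_model('wrist');T=m['T_tool_cam'];o=bot.get_obs();M=R.from_euler('xyz',o['tcp_rot']);w=bot.capture('wrist')
for dx in(-4,4):
  P=np.array([457.2+dx*.986,184.8-dx*.167,217])
  p=T[:3,:3].T@(M.inv().apply(P-o['tool_pos'])-T[:3,3]);th=np.arctan2(np.hypot(p[0],p[1]),p[2]);print(m['fx']*th*p[:2]/np.hypot(p[0],p[1])+[m['cx'],m['cy']])
h=cv2.cvtColor(w,cv2.COLOR_RGB2HSV);s=h[230:300,285:350];k=(s[...,0]>18)&(s[...,0]<35)&(s[...,1]>110);ys,xs=np.where(k);print(xs.mean()+285,xs.min()+285,xs.max()+285,ys.min()+230,ys.max()+230)
E
```

```text
tool_pos: [454.5, 185.3, 256.9]
contact_force: [-0.1, 0.7, 0.0]
t 13.7 pos [454.5 185.3 256.9] shift(tool) [ 0.3 -0.1 71.9] rot [0.    0.001 0.003] F [-0.1   0.67  0.03]
[316.0833701  271.20811928]
[316.02445733 284.20280572]
315.20709219858156 304 326 250 282
```

```bash
python3 -m jog '[[1,0,20,0,0,0],[0,0,22,0,0,0],[0,0,18,0,0,0],[0,0,8,0,0,0],[0,0,4,0,0,0],[0,0,0,0,0,0]]' | grep -E 'pos|contact' && python3 -m jog '[[0,0,0,0,0,0],[0,0,0,0,0,0],[0,0,0,0,0,0],[0,0,0,0,0,0],[0,0,0,0,0,0],[0,0,0,0,0,0]]' 0  && python3 -m jog '[[0,0,-5,0,0,0],[0,0,-15,0,0,0],[0,0,-20,0,0,0],[0,0,-25,0,0,0],[0,0,-20,0,0,0],[0,0,-6,0,0,0],[0,0,0,0,0,0]]'; python3 - <<'E'
from h import *
go([*st(-166),278],3.217)
E
```

```text
tool_pos: [453.5, 185.4, 184.6]
contact_force: [-0.2, -0.2, 0.5]
time: 14.95
tool_pos: [453.4, 185.5, 184.7]
tcp_rot: [3.141, 0.001, 2.974]
contact_force: [-0.3, -0.1, 3.2]
grip_width: 13.9
finger_force: 30.0
time: 15.65
tool_pos: [453.4, 185.5, 275.7]
tcp_rot: [3.141, 0.001, 2.974]
contact_force: [0.3, -1.1, -2.0]
grip_width: 13.6
finger_force: 30.0
t 15.65 pos [453.4 185.5 275.7] shift(tool) [ -37.3 -252.8   -2.3] rot [ 0.     0.001 -0.243] F [ 0.28 -1.13 -2.02]
```

```bash
python3 -m jog '[[-2,-10,-2,0,0,0],[-4,-25,0,0,0,0],[-5,-34,0,0,0,0],[-5,-38,0,0,0,0],[-5,-38,0,0,0,-0.04],[-5,-38,0,0,0,-0.04],[-3,-34,0,0,0,-0.04],[0,-23,0,0,0,-0.04],[0,-10,0,0,0,-0.04],[0,0,0,0,0,-0.04],[0,0,0,0,0,0]]' | grep -E 'pos|contact'; python3 - <<'E'
from h import *
go([*st(-78),278],3.217)
E
```

```text
tool_pos: [447.9, -67.2, 276.3]
contact_force: [-0.1, 0.9, -2.0]
t 16.75 pos [447.9 -67.2 276.3] shift(tool) [-87.9  -2.4  -2. ] rot [ 0.001 -0.002 -0.004] F [-0.06  0.87 -1.99]
```

```bash
python3 -m jog '[[-6,-1.4,0,0,0,0],[-14,-1,0,0,0,0],[-18,0,0,0,0,0],[-18,0,0,0,0,0],[-18,0,0,0,0,0],[-10,0,0,0,0,0],[-4,0,0,0,0,0],[0,0,0,0,0,0],[0,0,7,0,0,0],[0,0,10,0,0,0],[0,0,8,0,0,0],[0,0,3,0,0,0]]' | grep -E 'pos|contact' && python3 -m jog '[[0,0,1,0,0,0],[0,0,1,0,0,0],[0,0,0,0,0,0],[0,0,0,0,0,0]]' | grep -E 'pos|contact'; python3 -m jog '[[0,0,1,0,0,0],[0,0,1,0,0,0],[0,0,0,0,0,0]]' | grep -E 'pos|contact'
```

```text
tool_pos: [535.8, -62.4, 248.0]
contact_force: [0.8, 0.1, -1.5]
tool_pos: [536.8, -62.5, 247.7]
contact_force: [0.4, -0.2, -1.8]
tool_pos: [536.6, -62.5, 245.3]
contact_force: [0.1, -0.1, -1.1]
```

```bash
python3 -m jog '[[0,0,1,0,0,0],[0,0,1,0,0,0],[0,0,0,0,0,0]]' | grep -E 'pos|contact'
```

```text
tool_pos: [536.6, -62.5, 243.2]
contact_force: [0.2, 0.5, -2.4]
```

```bash
python3 -m jog '[[0,0,1,0,0,0],[0,0,0.5,0,0,0],[0,0,0,0,0,0]]' | grep -E 'pos|contact'; python3 -m jog '[[0,0,0,0,0,0]]' | grep -E 'pos|contact'
```

```text
tool_pos: [536.6, -62.4, 241.8]
contact_force: [-0.4, -0.4, -1.3]
tool_pos: [536.6, -62.5, 241.9]
contact_force: [-0.8, 0.4, -1.5]
```

```bash
python3 -m jog '[[0,0,1,0,0,0],[0,0,0,0,0,0]]' | grep -E 'pos|contact'; python3 -m jog '[[0,0,0,0,0,0]]' | grep -E 'pos|contact'
```

```text
tool_pos: [536.7, -62.5, 241.0]
contact_force: [0.1, -1.1, -0.4]
tool_pos: [536.7, -62.5, 241.1]
contact_force: [-1.3, -0.5, -0.2]
```

```bash
python3 -m jog '[[-2,0,0,0,0,0],[-4,0,0,0,0,0],[-4,0,0,0,0,0],[-4,0,0,0,0,0],[-3,0,0,0,0,0],[-1,0,0,0,0,0],[0,0,0,0,0,0]]' | grep -E 'pos|contact'; for i in 1 2;do python3 -m jog '[[-1,0,0,0,0,0],[-1,0,0,0,0,0],[0,0,0,0,0,0]]' | grep -E 'pos|contact';done
```

```text
tool_pos: [554.9, -61.2, 240.9]
contact_force: [0.3, -1.2, -0.9]
tool_pos: [556.6, -61.0, 240.9]
contact_force: [-0.9, -0.4, 0.3]
tool_pos: [558.7, -60.9, 240.9]
contact_force: [-0.4, -0.7, -0.4]
```

```bash
for i in 1 2;do python3 -m jog '[[-0.5,0,0,0,0,0],[-0.5,0,0,0,0,0],[0,0,0,0,0,0]]' | grep -E 'pos|contact';done
```

```text
tool_pos: [559.6, -60.8, 240.9]
contact_force: [-0.4, -1.4, 1.1]
tool_pos: [560.6, -60.7, 240.9]
contact_force: [-0.7, -1.3, 0.2]
```

```bash
for i in 1 2;do python3 -m jog '[[-0.5,0,0,0,0,0],[-0.5,0,0,0,0,0],[0,0,0,0,0,0]]' | grep -E 'pos|contact';done
```

```text
tool_pos: [561.5, -60.7, 240.8]
contact_force: [-1.1, -1.2, 0.3]
tool_pos: [562.2, -60.6, 240.7]
contact_force: [-3.4, -1.5, 0.1]
```

```bash
python3 -m jog '[[-0.5,0,0,0,0,0],[-0.3,0,0,0,0,0],[0,0,0,0,0,0]]' | grep -E 'pos|contact'
```

```text
tool_pos: [562.9, -60.6, 240.7]
contact_force: [-4.9, -2.1, 1.0]
```

```bash
python3 -m jog '[[0.6,0,0.3,0,0,0],[0,0,0,0,0,0]]' | grep -E 'pos|contact'; python3 -m jog '[[0,0,0,0,0,0],[0,0,0,0,0,0],[0,0,0,0,0,0],[0,0,0,0,0,0]]' 32;  python3 -m jog '[[0,0,-5,0,0,0],[0,0,-15,0,0,0],[0,0,-20,0,0,0],[0,0,-20,0,0,0]]' 45| grep -E 'pos|contact'; python3 - <<'E'
from h import *
b=bot.capture("side");a=bot.capture("scene")
cv2.imwrite("pics/g.png",np.hstack([cv2.resize(a[180:380,300:440],None,fx=2.8,fy=2.8),cv2.resize(b[180:380,200:340],None,fx=2.8,fy=2.8)])[:,:,::-1])
go([544.7,169.9,245],2.974)
E
```

```text
tool_pos: [562.8, -60.6, 240.7]
contact_force: [-4.1, -1.1, 1.5]
time: 23.05
tool_pos: [563.1, -60.4, 240.7]
tcp_rot: [3.141, 0.001, -3.069]
contact_force: [-0.0, 0.7, -0.6]
grip_width: 29.0
finger_force: 0.0
tool_pos: [562.8, -60.5, 301.6]
contact_force: [0.4, 0.5, 0.0]
t 23.55 pos [564.  -60.8 303.8] shift(tool) [  3.  231.6  58.4] rot [-0.001  0.006  0.24 ] F [0.66 0.17 0.12]
```

View pics/g.png

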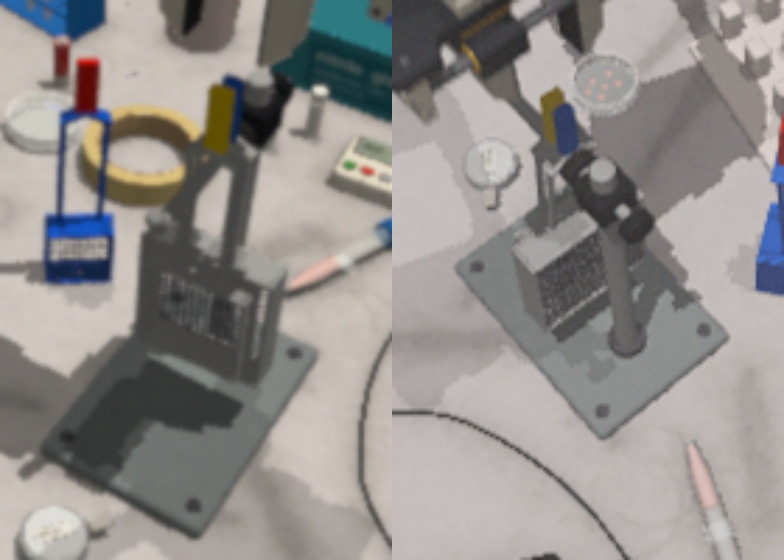

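Both hang nested: the medium pan sits inside the large one, with the yellow and blue grips adjacent at (220,120). Now the small sieve.

```bash
python3 -m jog '[[0,20,0,0,0,0],[0.4,30,0,0,0,0],[0.4,36,0,0,0,0],[0.4,36,0,0,0,0],[0.4,36,10,0,0,0],[0.4,32,15,0,0,0],[0.4,24,15,0,0,0],[0,17.4,10,0,0,0],[0,0,7,0,0,0.12],[0,0,0,0,0,0.12],[0,0,0,0,0,0],[0,0,0,0,0,0]]' | grep -E 'pos|contact'; python3 - <<'E'
from h import *
go([544.7,169.9,175],2.974)
m=bot.camera_model('wrist');T=m['T_tool_cam'];o=bot.get_obs();M=R.from_euler('xyz',o['tcp_rot']);w=bot.capture('wrist')
for dx in(-4,4):
  P=np.array([547.7+dx*.986,169.4-dx*.167,207])
  p=T[:3,:3].T@(M.inv().apply(P-o['tool_pos'])-T[:3,3]);th=np.arctan2(np.hypot(p[0],p[1]),p[2]);print(m['fx']*th*p[:2]/np.hypot(p[0],p[1])+[m['cx'],m['cy']])
h=cv2.cvtColor(w,cv2.COLOR_RGB2HSV);s=h[230:310,285:350];k=((s[...,0]<8)|(s[...,0]>172))&(s[...,1]>120);ys,xs=np.where(k);print(xs.mean()+285,xs.min()+285,xs.max()+285,ys.min()+230,ys.max()+230)
E
```

```text
tool_pos: [543.6, 170.0, 243.2]
contact_force: [0.6, -0.9, -0.3]
t 24.75 pos [543.6 170.  243.2] shift(tool) [-1.2  0.1 68.2] rot [-0.    -0.     0.003] F [ 0.64 -0.89 -0.27]
[316.40338482 275.92695755]
[316.33965588 289.03674703]
314.8786346396966 303 327 254 286
```

```bash
python3 -m jog '[[1,0,20,0,0,0],[0,0,20,0,0,0],[0,0,16,0,0,0],[0,0,8,0,0,0],[0,0,4,0,0,0],[0,0,0,0,0,0]]' | grep -E 'pos|contact' && python3 -m jog '[[0,0,0,0,0,0],[0,0,0,0,0,0],[0,0,0,0,0,0],[0,0,0,0,0,0],[0,0,0,0,0,0],[0,0,0,0,0,0]]' 0  && python3 -m jog '[[0,0,-5,0,0,0],[0,0,-15,0,0,0],[0,0,-25,0,0,0],[0,0,-30,0,0,0],[0,0,-22,0,0,0],[0,0,-6,0,0,0],[0,0,0,0,0,0]]'; python3 - <<'E'
from h import *
go([*st(-166),278],3.217)
E
```

```text
tool_pos: [542.8, 170.2, 175.7]
contact_force: [-0.1, 0.2, 0.6]
time: 26.0
tool_pos: [542.9, 170.2, 176.0]
tcp_rot: [3.141, 0.001, 2.974]
contact_force: [-0.4, -1.1, 2.9]
grip_width: 15.4
finger_force: 30.0
time: 26.7
tool_pos: [542.8, 170.3, 279.0]
tcp_rot: [3.141, 0.001, 2.974]
contact_force: [0.3, 0.6, -2.3]
grip_width: 15.9
finger_force: 30.0
t 26.7 pos [542.8 170.3 279. ] shift(tool) [  53.4 -252.7    0.8] rot [ 0.     0.001 -0.243] F [ 0.31  0.62 -2.32]
```

```bash
python3 -m jog '[[6,-10,0,0,0,0],[12,-24,0,0,0,0],[14,-34,0,0,0,0],[12,-38,0,0,0,0],[10,-38,0,0,0,-0.04],[8,-38,0,0,0,-0.04],[4,-34,0,0,0,-0.04],[0,-23,0,0,0,-0.04],[0,-10,0,0,0,-0.04],[0,0,0,0,0,-0.04],[0,0,0,0,0,0]]' | grep -E 'pos|contact'; python3 - <<'E'
from h import *
go([*st(-86),248],3.217)
E
```

```text
tool_pos: [443.1, -66.3, 277.2]
contact_force: [-0.1, 0.2, -1.3]
t 27.8 pos [443.1 -66.3 277.2] shift(tool) [-84.6  -3.7  29. ] rot [ 0.001 -0.003 -0.004] F [-0.06  0.24 -1.29]
```

```bash
python3 -m jog '[[-6,-1.7,0,0,0,0],[-14,-2,0,0,0,0],[-18,0,0,0,0,0],[-18,0,0,0,0,0],[-16,0,0,0,0,0],[-9,0,0,0,0,0],[-4,0,0,0,0,0],[0,0,0,0,0,0],[0,0,7,0,0,0],[0,0,10,0,0,0],[0,0,8,0,0,0],[0,0,4,0,0,0]]' | grep -E 'pos|contact' && python3 -m jog '[[0,0,1,0,0,0],[0,0,1,0,0,0],[0,0,0,0,0,0],[0,0,0,0,0,0]]' | grep -E 'pos|contact'; python3 -m jog '[[0,0,1,0,0,0],[0,0,1,0,0,0],[0,0,0,0,0,0]]' | grep -E 'pos|contact'
```

```text
tool_pos: [528.8, -63.4, 248.3]
contact_force: [0.0, 0.1, -1.5]
tool_pos: [529.7, -63.5, 247.9]
contact_force: [0.4, -0.6, -0.8]
tool_pos: [529.5, -63.4, 245.5]
contact_force: [0.6, 0.6, -1.2]
```

```bash
python3 -m jog '[[0,0,1,0,0,0],[0,0,0,0,0,0],[0,0,0,0,0,0]]' | grep -E 'pos|contact'
```

```text
tool_pos: [529.5, -63.4, 244.6]
contact_force: [-0.2, -0.9, -1.4]
```

```bash
python3 -m jog '[[0,0,1,0,0,0],[0,0,0.5,0,0,0],[0,0,0,0,0,0]]' | grep -E 'pos|contact';python3 -m jog '[[0,0,0.7,0,0,0],[0,0,0,0,0,0],[0,0,0,0,0,0]]' | grep -E 'pos|contact'
```

```text
tool_pos: [529.5, -63.5, 243.0]
contact_force: [0.9, 0.5, -1.4]
tool_pos: [529.5, -63.5, 242.4]
contact_force: [0.1, -1.2, -0.9]
```

```bash
python3 -m jog '[[0,0,0.7,0,0,0],[0,0,0,0,0,0],[0,0,0,0,0,0]]' | grep -E 'pos|contact'
```

```text
tool_pos: [529.6, -63.5, 241.8]
contact_force: [0.4, 0.5, -0.5]
```

```bash
python3 -m jog '[[-2,0,0.3,0,0,0],[-4,0,0,0,0,0],[-4,0,0,0,0,0],[-3,0,0,0,0,0],[-1,0,0,0,0,0],[0,0,0,0,0,0]]' | grep -E 'pos|contact'; for i in 1 2;do python3 -m jog '[[-1,0,0,0,0,0],[-1,0,0,0,0,0],[0,0,0,0,0,0]]' | grep -E 'pos|contact';done
```

```text
tool_pos: [543.8, -62.5, 241.4]
contact_force: [0.7, -0.9, -0.2]
tool_pos: [545.5, -62.3, 241.4]
contact_force: [-0.6, -0.4, -0.3]
tool_pos: [547.6, -62.2, 241.4]
contact_force: [-0.1, -1.4, 0.1]
```

```bash
for i in 1 2;do python3 -m jog '[[-0.5,0,0,0,0,0],[-0.5,0,0,0,0,0],[0,0,0,0,0,0]]' | grep -E 'pos|contact';done
```

```text
tool_pos: [548.4, -62.1, 241.4]
contact_force: [-0.4, -0.4, -0.2]
tool_pos: [549.0, -62.1, 241.2]
contact_force: [-3.7, -2.1, 0.4]
```

```bash
python3 -m jog '[[-0.5,0,0,0,0,0],[-0.3,0,0,0,0,0],[0,0,0,0,0,0]]' | grep -E 'pos|contact'
```

```text
tool_pos: [549.5, -62.2, 241.1]
contact_force: [-5.1, -2.4, 0.5]
```

```bash
python3 -m jog '[[0.5,0,0.3,0,0,0],[0,0,0,0,0,0]]' | grep -E 'pos|contact'; python3 -m jog '[[0,0,0,0,0,0],[0,0,0,0,0,0],[0,0,0,0,0,0],[0,0,0,0,0,0]]' 35;  python3 -m jog '[[0,0,-5,0,0,0],[0,0,-15,0,0,0],[0,0,-20,0,0,0],[0,0,-20,0,0,0],[30,0,-10,0,0,0],[45,0,0,0,0,0],[40,0,0,0,0,0],[0,40,0,0,0,0],[0,45,0,0,0,0],[0,45,0,0,0,0],[0,30,0,0,0,0],[0,0,0,0,0,0]]' | grep -E 'pos|contact'; python3 - <<'E'
from h import *
b=bot.capture("side");a=bot.capture("scene")
cv2.imwrite("pics/i.png",np.hstack([cv2.resize(a[200:360,320:420],None,fx=3.6,fy=3.6,interpolation=2),cv2.resize(b[180:340,215:315],None,fx=3.6,fy=3.6,interpolation=2)])[:,:,::-1])
for c,im in(('scene',a),('side',b)):
  h=cv2.cvtColor(im,cv2.COLOR_RGB2HSV)
  for n,x,z in(('large',-36,254.5),('medium',-48,254.5),('small',-60,254.5)):
    print(c,n,np.round(proj(c,[*st(x),z])[0],1))
E
```

```text
tool_pos: [549.5, -62.2, 241.1]
contact_force: [-5.1, -3.3, 1.3]
time: 33.6
tool_pos: [550.1, -61.8, 241.2]
tcp_rot: [3.141, 0.001, -3.069]
contact_force: [0.4, -0.2, 0.5]
grip_width: 31.5
finger_force: 0.0
tool_pos: [423.1, 92.2, 311.8]
contact_force: [-0.2, 0.4, -0.1]
scene large [382.6 217.8]
scene medium [379.1 221.8]
scene small [375.5 225.9]
side large [261. 225.]
side medium [256.5 220.3]
side small [252.1 215.7]
```

View pics/i.png

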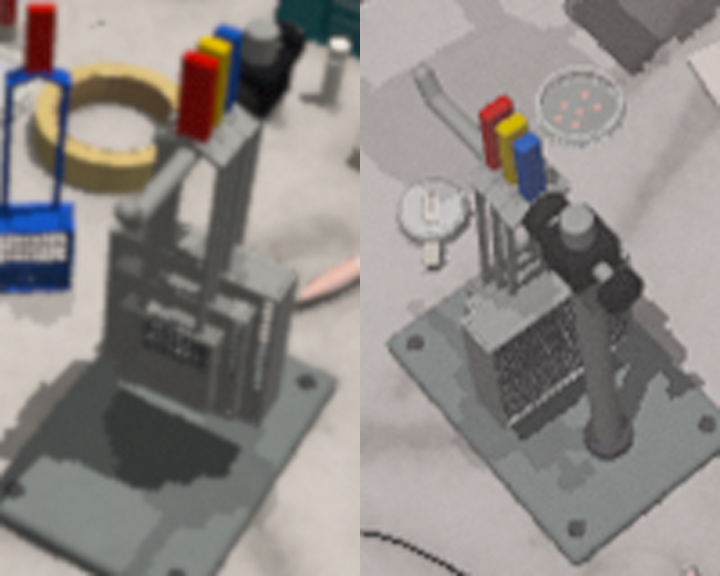

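All three sieves hang upright, nested, with crowns touching. The red, yellow and blue grips sit at scene (375,227), (380,222) and (383,218), against predicted homes within about 1 px. Handing in.

```bash
python3 -c "
from plant import bot
print(bot.close_job())"
```

```text
the job is handed in; nothing more can be done
None
```

I hung the large, medium and small sieves nested on the hook arm, pushed home with at most about 5 N read at the wrist, let them go and handed the job in. It returned no verdict; the last pictures show all three upright and close to their homes.

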